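# Sweep loose vial caps off the sample deck into the discard bin

### The arm

A 7-joint arm with a two-finger parallel gripper is mounted at the origin on the work surface. World frame = base frame: x ahead of the robot, y to its left, z up, the work surface at z = 0. Lengths are in m, angles in rad, forces in N, time in s.
With the tool pointing down it reaches from about 0.35 to 0.9 m from the base axis. Payload 19.9 kg.
Tool frame: the origin (TCP) lies midway between the tips of the shut fingers; the grasp point (between the pads) lies ctrl.grip_depth behind it (ctrl.grip_depth is the distance from the TCP to the grasp point, in m); y points along the fingers, z is the direction in which the jaws open and shut, and the axes are right-handed (so a half turn about y gives the same grasp; the last joint's range is limited). The gripper opens to 85 mm and grips with 20 to 120 N. Pads are 22 mm wide; open, the fingers measure 114 mm over their backs; the gripper's body (76 mm by 85 mm) begins 54 mm behind the grasp point. The pads swing forward as they close: fully open they stand 13 mm farther back than shut.
Start: joints at [1.308, 0.417, -0.01, 1.614, 0.005, 1.111, -0.053], TCP at [0.137, -0.61, 0.231] pointing down, gripper open.
Joint ranges: [-2.81, 2.81], [-0.39, 2.02], [-1.27, 1.25], [0.06, 2.57], [-1.19, 4.33], [0.19, 2], [-2.82, 2.82]. Speed limits (rad/s): [1.89, 1.89, 2.39, 2.39, 3.01, 3.01, 3.01].

### API

Orientations are given as a rotation vector (axis times angle).
In Python, from plant import ctrl gives the robot as it stands. The module is installed in compiled form; this text tells all that it offers.
- The arm moves only by the tool carry_out, never from a script. Its argument "moves" is a list of rows, each a list of 7 numbers: the turn, a rotation vector about the tool's x, y, z in degrees, then the shift along the tool's x, y, z in mm, then the closure, from -1 (fully open) to 1 (shut). A call has 1 to 5 rows; each row is the pose to reach, as a shift and turn from the pose commanded when the call began, along the tool's axes at that moment; what a row does not reach only later rows make up. A row lasts 1/10 s, in which the tool goes at most 50 mm and 8.59 degrees, less where a joint would pass 70% of its speed; a pose out of reach is approached as far as the arm can. A call with a gripper value outside its range is refused whole. The fingers move at their own pace and stop on an object; "grip_force" is the grip in N (left out, the last holds). Time passes only in rows, so rows that repeat a pose let the fingers close. It gives the time, the measured TCP pose, the force and the opening at its end, in the units of the state.
- ctrl.state(): the state, without advancing time (a new reading comes with each control period).
- ctrl.snapshot(name): name is "scene" or "top"; returns a dict with "color" (420x560x3 uint8, red, green, blue), "fx", "fy", "cx", "cy" (pixels), "rvec" (rotation vector, rad) and "tvec" (3), from world to camera coordinates, as OpenCV has them. Camera axes: x right, y down, z forward; pixel columns grow to the right and rows downward; lengths in m; the calibration is good to about 2 mm. A picture is of the moment at which its call begins. There is no depth.
- ctrl.finish_job(): hands the job in, once; it reports no verdict.
The state is a dict: "time_s": time; "joints": joint angles; "qvel": joint speeds; "joint_torque": joint torques, N m; "tool_pos": TCP position; "tcp_rot": TCP orientation; "contact_force": force on the tool from outside, world axes, zero at the start; "moment": the same for the moment, N m; "finger_gap": finger opening in m.
Only numpy, scipy, OpenCV 4.12 (cv2) and the standard library are available. Lean on these libraries where they do the work, as an engineer would, in place of code of your own. Each camera call takes 0.05 s, during which the arm holds its last target.

### The job

Three loose blue screw caps lie on the white sample deck: with the fingertips, gently sweep them over the deck's open edge so that all three drop into the orange discard bin, and none into the grey bin. Do not pinch or pick up the caps, only push them along the deck, and leave the two amber vials and the brass weight standing where they are.

Things in the scene. Friction and masses are not known exactly. Their poses are not given: they have to be found in the camera images.
- deck: the fixed sample deck: a flat white top 60 mm above the bench, 310 mm along its x and 300 mm along its y, on a grey foot; a grey rim 8 mm wide and 10 mm high runs along each of its two x edges (inner faces 147 mm from the centre line), its two y edges (150 mm from the centre) are open and have no rim. Origin at the centre of its underside, on the bench; z up; turned about z by up to about 0.3 rad.
- discard_bin: an open orange bin fixed beside one of the deck's two open edges (which one varies): 310 mm along its x, 120 mm along its y, 48 mm high, walls 4 mm, inner floor 4 mm above the bench; its axes are parallel to the deck's and its centre lies 202 mm from the deck's centre along the deck's y, on the plus or the minus side. The deck's top overhangs the bin's near wall, so that what is pushed over the edge drops in. Origin at the centre of its underside. The caps belong here.
- other_bin: an open grey bin fixed beside one of the deck's two open edges (which one varies): 310 mm along its x, 120 mm along its y, 48 mm high, walls 4 mm, inner floor 4 mm above the bench; its axes are parallel to the deck's and its centre lies 202 mm from the deck's centre along the deck's y, on the plus or the minus side. The deck's top overhangs the bin's near wall, so that what is pushed over the edge drops in. Origin at the centre of its underside. It must stay free of caps.
- cap0_center (a point): a blue plastic screw cap, a closed disc 30 mm in diameter and 13 mm high, 10 to 18 g, lying flat, a white spot on its top; this point is its middle, 6.5 mm above its underside (66.5 mm above the bench while it lies on the deck). It slides freely when pushed and does not roll while it lies flat.
- cap1_center (a point): a blue plastic screw cap, a closed disc 30 mm in diameter and 13 mm high, 10 to 18 g, lying flat, a white spot on its top; this point is its middle, 6.5 mm above its underside (66.5 mm above the bench while it lies on the deck). It slides freely when pushed and does not roll while it lies flat.
- cap2_center (a point): a blue plastic screw cap, a closed disc 30 mm in diameter and 13 mm high, 10 to 18 g, lying flat, a white spot on its top; this point is its middle, 6.5 mm above its underside (66.5 mm above the bench while it lies on the deck). It slides freely when pushed and does not roll while it lies flat.
- vial0: a capped amber glass sample vial, 28 mm in diameter and 45 mm high, loose, about 35 g, standing upright on the middle strip of the deck (its footprint within 30 mm of the deck's y axis, between the two strips along the front and back rims where the caps lie, their centres 65 to 105 mm from the deck's y axis); origin at the centre of its underside, z up. To be left alone.
- vial1: a capped amber glass sample vial, 28 mm in diameter and 45 mm high, loose, about 35 g, standing upright on the middle strip of the deck (its footprint within 30 mm of the deck's y axis, between the two strips along the front and back rims where the caps lie, their centres 65 to 105 mm from the deck's y axis); origin at the centre of its underside, z up. To be left alone.
- weight: a small brass balance weight with a knob on top, 28 mm in diameter and 36 mm high, loose, about 0.1 kg, standing upright on the middle strip of the deck with the vials; origin at the centre of its underside, z up. To be left alone.
Not all that is in view belongs to the job. Leave any brown or green look-alike of the part that bears cap0_center alone.

How it is judged:
At the end, for the whole second after the job is handed in: The centres of all three caps lie inside the orange bin's outline and below 46 mm above the bench, the caps almost still (under 0.1 m/s); the vials and the weight are upright (within 0.2 rad) and within 20 mm of where they stood (x of cap0_center in the frame of discard_bin between -0.155 and 0.155 m and y of cap0_center in the frame of discard_bin between -0.06 and 0.06 m and height (world z) of each of cap0_center, cap1_center, cap2_center below 0.046 m and linear speed of each of cap0, cap1, cap2 below 0.1 m/s and x of cap1_center in the frame of discard_bin between -0.155 and 0.155 m and y of cap1_center in the frame of discard_bin between -0.06 and 0.06 m and x of cap2_center in the frame of discard_bin between -0.155 and 0.155 m and y of cap2_center in the frame of discard_bin between -0.06 and 0.06 m and distance of each of vial0, vial1, weight from where it was at the start of the episode below 0.02 m and angle between each of vial0, vial1, weight's own z axis and vertical below 0.2 rad); the robot touches nothing.
It fails at once if a cap is lifted: its centre rises more than 25 mm above where it lies on the deck (height (world z) of any of cap0_center, cap1_center, cap2_center above 0.0915 m).
It fails at once if a cap is pinched or pressed hard: more than 15 N between the fingers and a cap (contact force between the fingers and cap0 above 15 N or contact force between the fingers and cap1 above 15 N or contact force between the fingers and cap2 above 15 N).
It fails at once if a cap has dropped into the grey bin ((x of cap0_center in the frame of other_bin between -0.155 and 0.155 m and y of cap0_center in the frame of other_bin between -0.06 and 0.06 m and height (world z) of cap0_center below 0.046 m) or (x of cap1_center in the frame of other_bin between -0.155 and 0.155 m and y of cap1_center in the frame of other_bin between -0.06 and 0.06 m and height (world z) of cap1_center below 0.046 m) or (x of cap2_center in the frame of other_bin between -0.155 and 0.155 m and y of cap2_center in the frame of other_bin between -0.06 and 0.06 m and height (world z) of cap2_center below 0.046 m)).
It fails at once if a vial or the weight is shifted by 20 mm or more or tipped by 0.2 rad or more (not (distance of vial0 from where it was at the start of the episode below 0.02 m) or not (angle between vial0's own z axis and vertical below 0.2 rad) or not (distance of vial1 from where it was at the start of the episode below 0.02 m) or not (angle between vial1's own z axis and vertical below 0.2 rad) or not (distance of weight from where it was at the start of the episode below 0.02 m) or not (angle between weight's own z axis and vertical below 0.2 rad)).
It also fails if it takes over 56 s, if anything falls off the work surface, if the arm or the gripper's body presses on something with over 40 N, if the wrist force passes 120 N, or if a joint passes its speed limit or range.

## Working session

There is one attempt and no reset: what is moved stays moved. The work goes in short steps, Python scripts to look and compute and a tool call to move; the robot and the scene stay as the last step left them, time stands still between calls to the robot, and variables do not carry over. Pictures are saved under pics/ and viewed, and the job is handed in when it is done.

Besides the shell and the picture viewer there is one more tool, called after ">>>" as a command line: name --pt "numbers of a row" for each row, then --argument value for the rest. carry_out: Moves the arm, as the interface text tells. Its arguments: {"type":"object","properties":{"moves":{"type":"array","items":{"type":"array","items":{"type":"number"}}},"grip_force":{"type":"number"}},"required":["moves"]}

```bash
mkdir -p pics; python3 - <<'E'
from plant import ctrl
import cv2,pickle
s=ctrl.state()
for k in s: print(k,s[k])
print(ctrl.grip_depth)
for n in("scene","top"):
    d=ctrl.snapshot(n); pickle.dump(d,open(n+".pkl","wb"))
    cv2.imwrite(f"pics/{n}0.png",d["color"][:,:,::-1]); print(n,d["fx"],d["cx"],d["rvec"],d["tvec"])
E
```

```text
time_s 0.0
joints [ 1.3074933   0.41798484 -0.01028162  1.61417236  0.00468431  1.11070054
 -0.0529969 ]
qvel [ 0.00058466  0.00012052  0.00317353  0.00042025 -0.00177876  0.00128028
  0.00196009]
joint_torque [-1.25510029e-03 -8.64440775e+01  6.78740758e-01 -4.34888041e+01
  1.90873031e-02  7.39392475e-03 -2.70436362e-05]
tool_pos [ 0.13739771 -0.60935324  0.23065435]
tcp_rot [-0.23454597  2.10554006 -2.10295475]
contact_force [0.12229512 0.91389689 0.01175815]
moment [ 0.06997804 -0.00568801  0.03624842]
finger_gap 0.08520364324456414
0.0187
scene 449.2315754223109 278.6145607022491 [ 2.31716065  1.08823369 -0.34765054] [-0.36116393 -0.27739704  1.05803941]
top 432.2511381251981 278.81741016294285 [ 2.17773088 -2.00154817  0.24151191] [-0.0114276   0.52768581  0.65667881]
```

View pics/scene0.png

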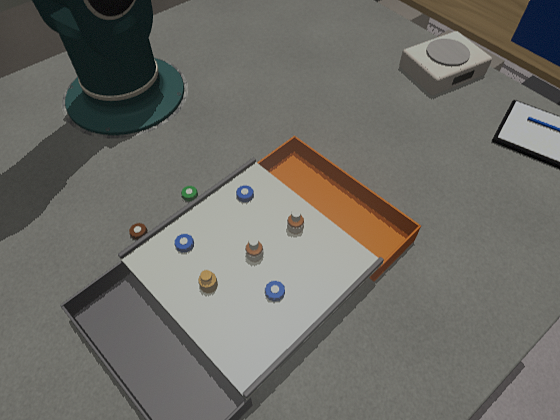

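View pics/top0.png

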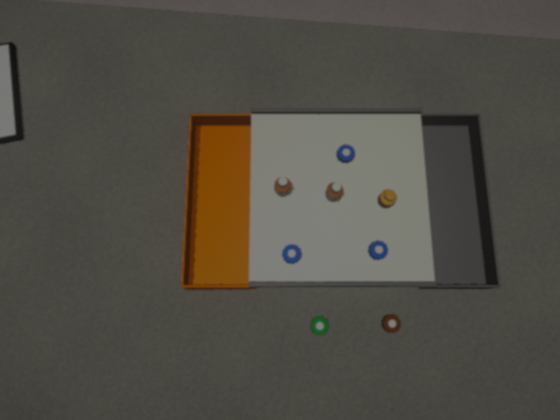

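The scene view shows blue caps at (245,193), (184,242) and (275,290). The vials are at (295,222) and (254,249), the weight is at (208,281), and the orange bin is at the upper right. In the top view the caps are at (346,153), (292,254) and (378,250), with orange on the left. The green and brown look-alikes lie off the deck.

```bash
cat > h.py <<'E'
import numpy as np,cv2,pickle
def ray(d,u,v,z):
    R=cv2.Rodrigues(np.array(d["rvec"],float))[0];t=np.array(d["tvec"],float).ravel()
    r=R.T@np.array([(u-d["cx"])/d["fx"],(v-d["cy"])/d["fy"],1]);c=-R.T@t
    return c+r*(z-c[2])/r[2]
def proj(d,P):
    R=cv2.Rodrigues(np.array(d["rvec"],float))[0];t=np.array(d["tvec"],float).ravel()
    p=R@np.array(P)+t; return np.array([d["fx"]*p[0]/p[2]+d["cx"],d["fy"]*p[1]/p[2]+d["cy"]])
def blobs(m,amin=30):
    n,l,s,c=cv2.connectedComponentsWithStats(m.astype(np.uint8))
    return [(c[i],s[i,4],l==i) for i in range(1,n) if s[i,4]>=amin]
def caps(d):
    hsv=cv2.cvtColor(d["color"],cv2.COLOR_RGB2HSV);h,s,v=cv2.split(hsv)
    out=[]
    for c,a,m in blobs((h>105)&(h<130)&(s>130)&(v>50)):
        cn=cv2.findContours(m.astype(np.uint8),0,1)[0][0];M=cv2.moments(cn)
        out.append((M["m10"]/M["m00"],M["m01"]/M["m00"],a))
    return out
E
python3 - <<'E'
from h import *
for n in("scene","top"):
    d=pickle.load(open(n+".pkl","rb"))
    print(n,"cam",ray(d,0,0,0)[:0], (-cv2.Rodrigues(d["rvec"])[0].T@np.array(d["tvec"]).ravel()).round(3))
    for u,v,a in caps(d): print("cap",round(u),round(v),a,ray(d,u,v,.068).round(4))
    hsv=cv2.cvtColor(d["color"],cv2.COLOR_RGB2HSV);h,s,v=cv2.split(hsv)
    thr=130 if n=="scene" else 100
    b=max(blobs((s<40)&(v>thr)),key=lambda x:x[1])
    cn=max(cv2.findContours(b[2].astype(np.uint8),0,1)[0],key=cv2.contourArea)
    q=cv2.approxPolyDP(cv2.convexHull(cn),8,True)[:,0]
    print("deck",b[1]); P=[ray(d,*p,.06) for p in q]
    for i,p in enumerate(q): print(p,P[i].round(4),np.linalg.norm(P[i]-P[i-1]).round(4))
    print("rect",cv2.minAreaRect(np.array([ray(d,*p[0],.06)[:2] for p in cn],np.float32)))
    o=max(blobs((h>5)&(h<20)&(s>180)),key=lambda x:x[1]); print("orange",o[0],ray(d,*o[0],.02).round(3))
    for c,a,m in blobs((h<22)&(s>70)&(v>60),20): print("amber",c.round(1),a,ray(d,*c,.08).round(4))
d=pickle.load(open("top.pkl","rb"))
cv2.imwrite("pics/crop.png",cv2.resize(d["color"][100:345,180:430,::-1],None,fx=2.4,fy=2.4,interpolation=2)[:600])
E
```

```text
scene cam [] [ 0.877 -0.258  0.701]
cap 541 29 2215 [0.5191 0.8657 0.068 ]
cap 544 124 92 [0.7041 0.5771 0.068 ]
cap 244 191 105 [0.4578 0.01   0.068 ]
cap 183 241 144 [ 0.4761 -0.1305  0.068 ]
cap 275 289 123 [ 0.639  -0.0687  0.068 ]
deck 27789
[256 162] [0.41   0.0733 0.06  ] 0.2986
[377 259] [0.7015 0.0954 0.06  ] 0.2923
[242 394] [ 0.7284 -0.1998  0.06  ] 0.2964
[122 259] [ 0.4363 -0.2242  0.06  ] 0.2931
rect ((0.568564236164093, -0.06349411606788635), (0.2947702407836914, 0.3002127408981323), 4.991004943847656)
orange [404.04424779 231.43952802] [0.683 0.197 0.02 ]
amber [489.6  28.6] 4785 [0.4467 0.7532 0.08  ]
amber [343.  200.3] 8077 [0.5899 0.1242 0.08  ]
amber [295.4 221.4] 111 [0.5706 0.0322 0.08  ]
amber [137.3 229.5] 138 [ 0.4164 -0.1791  0.08  ]
amber [254.  249.1] 113 [ 0.5688 -0.0539  0.08  ]
amber [206.7 278.7] 234 [ 0.564  -0.1419  0.08  ]
top cam [] [0.357 0.02  0.763]
cap 346 153 121 [ 0.6401 -0.072   0.068 ]
cap 378 250 145 [ 0.4778 -0.1322  0.068 ]
cap 291 254 141 [0.4596 0.007  0.068 ]
deck 27817
[419 115] [ 0.726  -0.1994  0.06  ] 0.2958
[433 280] [ 0.4372 -0.2241  0.06  ] 0.2898
[250 280] [0.4124 0.07   0.06  ] 0.2951
[252 114] [0.7028 0.0955 0.06  ] 0.2915
rect ((0.5693692564964294, -0.06457535922527313), (0.29323625564575195, 0.29960811138153076), 4.904339790344238)
orange [216.77106895 202.3112915 ] [0.547 0.145 0.02 ]
amber [217.6 205.5] 10828 [0.5264 0.1332 0.08  ]
amber [282.3 187. ] 128 [0.5667 0.0306 0.08  ]
amber [333.8 192. ] 126 [ 0.5653 -0.0544  0.08  ]
amber [387.5 197.5] 240 [ 0.5633 -0.1427  0.08  ]
amber [392.3 323.1] 186 [ 0.3641 -0.155   0.08  ]
```

View pics/crop.png

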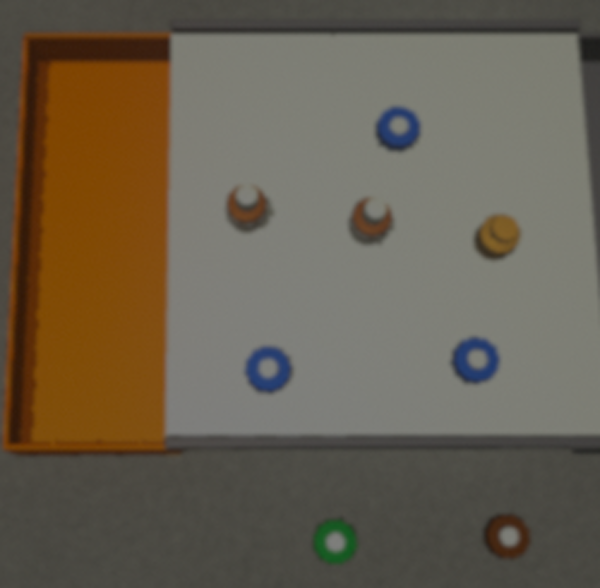

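The crop confirms the three blue-ringed caps on the deck. Both views agree on positions to about 3 mm, and the deck measures close to 294 x 300 mm as specified. The green and brown caps are off the deck, and orange is on the deck's +y side. Next I work out the tool axes and the first move.

```bash
cat >> h.py <<'E'
C0=np.array([.569,-.064]);th=np.deg2rad(4.95)
ux=np.array([np.cos(th),np.sin(th)]);uy=np.array([-np.sin(th),np.cos(th)])
def d2w(x,y): return C0+x*ux+y*uy
def w2d(p): q=np.array(p[:2])-C0; return np.array([q@ux,q@uy])
def plan(tx,ty,z):
    from plant import ctrl
    s=ctrl.state();R=cv2.Rodrigues(np.array(s["tcp_rot"],float))[0]
    G=np.r_[d2w(tx,ty),z]
    best=None
    for sg in(1,-1):
        Y=np.array([0,0,-1.]);Z=sg*np.r_[ux,0];X=np.cross(Y,Z)
        r=cv2.Rodrigues(R.T@np.c_[X,Y,Z])[0].ravel()
        if best is None or np.linalg.norm(r)<np.linalg.norm(best): best=r
    p=np.array(s["tool_pos"])
    print("t",round(s["time_s"],2),"deck now",w2d(p).round(4),"z",p[2].round(4),"gap",s["finger_gap"],"F",np.round(s["contact_force"],1))
    print("turn deg",np.rad2deg(best).round(2),"shift mm",(R.T@(G-p)*1000).round(1))
    return R
E
python3 - <<'E'
from h import *
d=[pickle.load(open(n+".pkl","rb")) for n in("scene","top")]
for n,p in dict(A=(.4587,.0085),B=(.477,-.1314),C=(.6395,-.0704),V0=(.5687,.0314),V1=(.567,-.0541),W=(.5636,-.1423)).items(): print(n,w2d(p).round(4))
print(plan(-.103,.035,.16).round(3))
E
```

```text
A [-0.1036  0.0817]
B [-0.0975 -0.0592]
C [ 0.0697 -0.0125]
V0 [0.0079 0.0951]
V1 [-0.0011  0.01  ]
W [-0.0121 -0.0775]
t 0.1 deck now [-0.4771 -0.5061] z 0.2307 gap 0.08491219132785036 F [ 1.5 -0.6  0.5]
turn deg [ 5.000e-02 -8.224e+01 -4.000e-02] shift mm [-443.7   71.2 -485.6]
[[-0.976 -0.     0.22 ]
 [-0.22   0.001 -0.976]
 [ 0.    -1.    -0.001]]
```

>>> carry_out --pt "0 -5 0 -30 0 -32 0.58" --pt "0 -11 0 -60 0 -65 0.58" --pt "0 -16 0 -90 0 -97 0.58" --pt "0 -22 0 -120 0 -130 0.58" --pt "0 -27 0 -148 0 -162 0.58" --grip_force 20

```text
time_s: 0.6
tool_pos: [0.2469, -0.4172, 0.2311]
tcp_rot: [-0.661, 1.817, -1.817]
contact_force: [0.8, -0.3, 0.8]
finger_gap: 0.0178
```

```bash
python3 -c "
from h import *
plan(-.103,.035,.2)"
```

```text
t 0.6 deck now [-0.3514 -0.3241] z 0.2311 gap 0.01779554145424931 F [ 0.8 -0.3  0.8]
turn deg [ 2.000e-02 -5.498e+01 -0.000e+00] shift mm [-409.5   31.1 -151.5]
```

Gap is 18 mm, as wanted.

>>> carry_out --pt "0 -5 0 -41 0 -15 0.58" --pt "0 -11 0 -82 0 -30 0.58" --pt "0 -16 0 -123 0 -45 0.58" --pt "0 -22 0 -164 0 -60 0.58" --pt "0 -27 0 -205 0 -76 0.58"

```text
time_s: 1.1
tool_pos: [0.3558, -0.228, 0.2313]
tcp_rot: [-0.991, 1.499, -1.499]
contact_force: [1.3, -0.4, 0.4]
finger_gap: 0.0177
```

```bash
python3 -c "
from h import *
plan(-.103,.035,.2)"
```

```text
t 1.1 deck now [-0.2265 -0.145 ] z 0.2313 gap 0.017678256370155767 F [ 1.3 -0.4  0.4]
turn deg [ 0.000e+00 -2.801e+01  1.000e-02] shift mm [-216.9   31.2   24.5]
```

>>> carry_out --pt "0 -6 0 -43 0 5 0.58" --pt "0 -12 0 -87 0 10 0.58" --pt "0 -18 0 -130 0 15 0.58" --pt "0 -23 0 -174 0 20 0.58" --pt "0 -28 0 -217 0 24 0.58"

```text
time_s: 1.6
tool_pos: [0.4638, -0.0381, 0.2313]
tcp_rot: [-1.248, 1.146, -1.146]
contact_force: [1.5, -0.7, -0.0]
finger_gap: 0.0178
```

```bash
python3 -c "
from h import *
plan(-.1035,.035,.066)"
```

```text
t 1.6 deck now [-0.1026  0.0349] z 0.2313 gap 0.01775691786280776 F [ 1.5 -0.7 -0. ]
turn deg [-0.01 -0.04  0.  ] shift mm [ -0.2 165.3  -0.9]
```

>>> carry_out --pt "0 0 0 0 40 -1 0.58" --pt "0 0 0 0 80 -1 0.58" --pt "0 0 0 0 120 -1 0.58" --pt "0 0 0 0 140 -1 0.58" --pt "0 0 0 0 150 -1 0.58"

```text
time_s: 2.1
tool_pos: [0.4612, -0.0396, 0.0794]
tcp_rot: [-1.248, 1.151, -1.146]
contact_force: [-0.0, 1.3, 0.4]
finger_gap: 0.0177
```

```bash
python3 -c "
from h import *
plan(-.1035,.035,.066)
from plant import ctrl
d=[ctrl.snapshot(n)['color'][:,:,::-1] for n in('scene','top')]
o=np.hstack([cv2.resize(d[0][140:300,120:320],(400,320)),cv2.resize(d[1][130:290,240:440],(400,320))]);cv2.imwrite('pics/p1.png',o)"
```

```text
t 2.1 deck now [-0.1053  0.0336] z 0.0794 gap 0.017662741562376762 F [-0.   1.3  0.4]
turn deg [ 0.16 -0.22 -0.06] shift mm [-1.4 13.4  1.9]
```

View pics/p1.png

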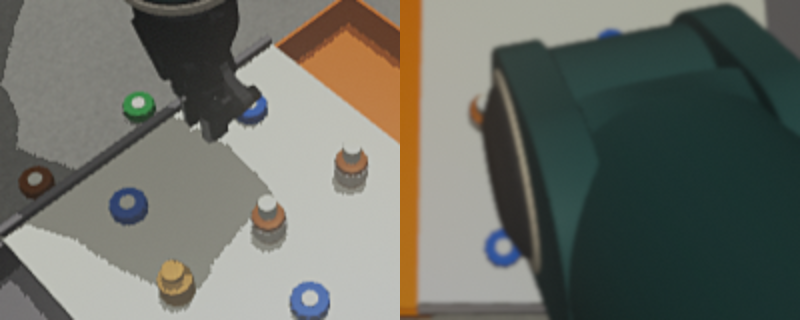

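The scene crop shows the two fingertips at about (215,130) and (240,90), just behind cap A at (252,107). Clear of the other caps. Lower the rest and push.

>>> carry_out --pt "0 0 0 0 8 1 0.58" --pt "0 0 0 0 13 2 0.58" --pt "0 0 0 -5 13 2 0.58" --pt "0 0 0 -12 13 2 0.58" --pt "0 0 0 -20 13 2 0.58"

```text
time_s: 2.7
tool_pos: [0.4627, -0.0191, 0.0687]
tcp_rot: [-1.247, 1.148, -1.149]
contact_force: [-0.4, 0.3, 0.1]
finger_gap: 0.0181
```

```bash
python3 -c "
from h import *
plan(-.1035,.15,.066)"
```

```text
t 2.7 deck now [-0.102   0.0539] z 0.0687 gap 0.018063305476577703 F [-0.4  0.3  0.1]
turn deg [-0.03 -0.24  0.  ] shift mm [-96.1   2.6  -1.9]
```

>>> carry_out --pt "0 0 0 0 4 -1 0.58" --pt "0 0 0 -6 4 -1 0.58" --pt "0 0 0 -15 4 -1 0.58" --pt "0 0 0 -25 4 -1 0.58" --pt "0 0 0 -35 4 -1 0.58"

```text
time_s: 3.2
tool_pos: [0.4586, 0.016, 0.0643]
tcp_rot: [-1.247, 1.148, -1.148]
contact_force: [0.7, -0.2, -0.4]
finger_gap: 0.0178
```

```bash
python3 -c "
from h import *
plan(-.1035,.15,.066)
from plant import ctrl
d=[ctrl.snapshot(n)['color'][:,:,::-1] for n in('scene','top')]
o=np.hstack([cv2.resize(d[0][140:300,120:320],(400,320)),cv2.resize(d[1][130:290,240:440],(400,320))]);cv2.imwrite('pics/p2.png',o)"
```

```text
t 3.2 deck now [-0.103   0.0892] z 0.0643 gap 0.01778646131733939 F [ 0.7 -0.2 -0.4]
turn deg [-0.   -0.23 -0.01] shift mm [-60.8  -1.6  -0.7]
```

View pics/p2.png

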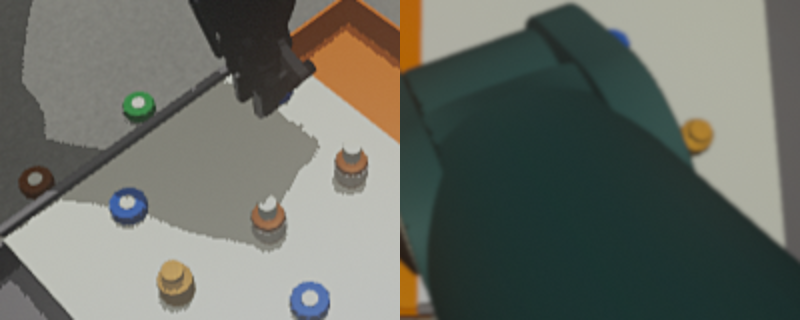

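Cap A is just visible ahead of the fingers at (288,92) in the crop and is being pushed. Continue over the edge.

>>> carry_out --pt "0 0 0 -12 0 -1 0.58" --pt "0 0 0 -24 0 -1 0.58" --pt "0 0 0 -36 0 -1 0.58" --pt "0 0 0 -48 0 -1 0.58" --pt "0 0 0 -60 0 -1 0.58"

```text
time_s: 3.8
tool_pos: [0.4526, 0.0759, 0.0643]
tcp_rot: [-1.247, 1.148, -1.148]
contact_force: [0.0, 0.1, 0.9]
finger_gap: 0.0181
```

>>> carry_out --pt "0 0 0 -4 0 0 0.58" --pt "0 0 0 -4 -15 0 0.58" --pt "0 0 0 -4 -40 0 0.58" --pt "0 0 0 -4 -60 0 0.58" --pt "0 0 0 40 -60 0 0.58"

```text
time_s: 4.3
tool_pos: [0.4574, 0.0386, 0.1268]
tcp_rot: [-1.246, 1.141, -1.145]
contact_force: [1.0, -1.1, -1.3]
finger_gap: 0.0177
```

```bash
python3 -c "
from h import *
plan(-.098,-.11,.13)
from plant import ctrl
d=[ctrl.snapshot(n)['color'][:,:,::-1] for n in('scene','top')]
o=np.hstack([cv2.resize(d[0][120:300,120:345],(400,320)),cv2.resize(d[1][105:295,180:418],(400,320))]);cv2.imwrite('pics/p3.png',o)"
```

```text
t 4.3 deck now [-0.1023  0.1119] z 0.1268 gap 0.017662059481611387 F [ 1.  -1.1 -1.3]
turn deg [-0.26  0.14 -0.06] shift mm [221.9  -3.4   3.8]
```

View pics/p3.png

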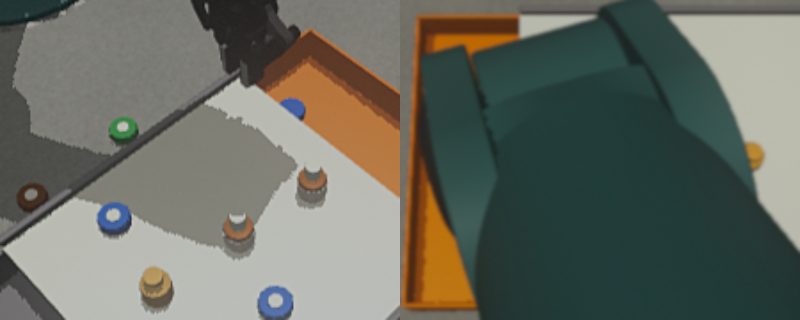

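Cap A is in the orange bin at crop (290,108), and everything else is undisturbed. Next is cap B.

>>> carry_out --pt "0 0 0 40 -5 1 0.58" --pt "0 0 0 85 -5 2 0.58" --pt "0 0 0 130 -5 3 0.58" --pt "0 0 0 172 -5 4 0.58" --pt "0 0 0 210 -5 4 0.58"

```text
time_s: 4.9
tool_pos: [0.477, -0.1765, 0.1291]
tcp_rot: [-1.247, 1.15, -1.15]
contact_force: [0.4, 1.1, -0.2]
finger_gap: 0.0179
```

```bash
python3 -c "
from h import *
plan(-.0975,-.099,.0645)"
```

```text
t 4.9 deck now [-0.1013 -0.1041] z 0.1291 gap 0.017873978839319984 F [ 0.4  1.1 -0.2]
turn deg [ 0.02 -0.32  0.02] shift mm [-5.2 64.6  3.8]
```

>>> carry_out --pt "0 0 0 0 0 3 0.58" --pt "0 0 0 0 25 3 0.58" --pt "0 0 0 0 48 3 0.58" --pt "0 0 0 0 48 3 0.58"

```text
time_s: 5.3
tool_pos: [0.4787, -0.1732, 0.0789]
tcp_rot: [-1.248, 1.152, -1.145]
contact_force: [-0.2, 0.1, 0.5]
finger_gap: 0.0182
```

```bash
python3 -c "
from h import *
plan(-.0975,-.099,.0645)
from plant import ctrl
d=[ctrl.snapshot(n)['color'][:,:,::-1] for n in('scene','top')]
o=np.hstack([cv2.resize(d[0][140:320,100:325],(400,320)),cv2.resize(d[1][105:295,200:438],(400,320))]);cv2.imwrite('pics/p4.png',o)"
```

```text
t 5.3 deck now [-0.0994 -0.101 ] z 0.0789 gap 0.018155239737043333 F [-0.2  0.1  0.5]
turn deg [ 0.22 -0.25 -0.12] shift mm [-2.  14.4  1.9]
```

View pics/p4.png

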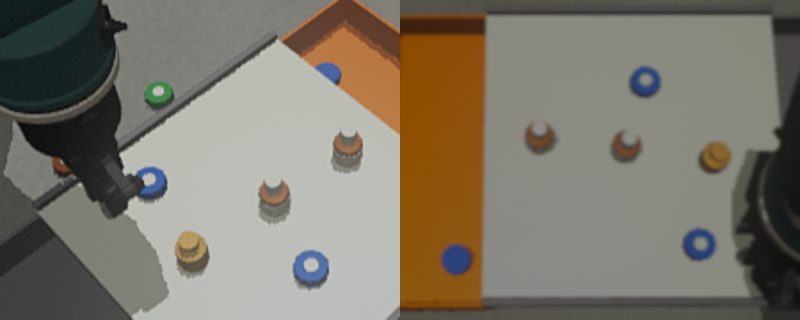

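Cap A lies in the orange bin at (457,260) in the top crop. The fingers stand behind cap B, and the vials and weight are in place. Lower and push B.

>>> carry_out --pt "0 0 0 0 8 1 0.58" --pt "0 0 0 0 14 1 0.58" --pt "0 0 0 -4 14 1 0.58" --pt "0 0 0 -10 14 1 0.58" --pt "0 0 0 -18 14 1 0.58"

```text
time_s: 5.9
tool_pos: [0.4799, -0.1553, 0.0675]
tcp_rot: [-1.247, 1.148, -1.149]
contact_force: [0.3, -0.1, 0.4]
finger_gap: 0.0179
```

>>> carry_out --pt "0 0 0 -8 0 0 0.58" --pt "0 0 0 -17 0 0 0.58" --pt "0 0 0 -27 0 0 0.58" --pt "0 0 0 -37 0 0 0.58" --pt "0 0 0 -47 0 0 0.58"

```text
time_s: 6.4
tool_pos: [0.4759, -0.1081, 0.0673]
tcp_rot: [-1.247, 1.148, -1.148]
contact_force: [0.2, -0.1, 0.8]
finger_gap: 0.0183
```

```bash
python3 -c "
from h import *
plan(-.0985,.15,.0645)
from plant import ctrl
d=[ctrl.snapshot(n)['color'][:,:,::-1] for n in('scene','top')]
o=np.hstack([cv2.resize(d[0][140:320,100:325],(400,320)),cv2.resize(d[1][105:295,200:438],(400,320))]);cv2.imwrite('pics/p5.png',o)"
```

```text
t 6.4 deck now [-0.0966 -0.0359] z 0.0673 gap 0.018275659818664428 F [ 0.2 -0.1  0.8]
turn deg [-0.   -0.23 -0.  ] shift mm [-185.8    2.8   -2.7]
```

View pics/p5.png

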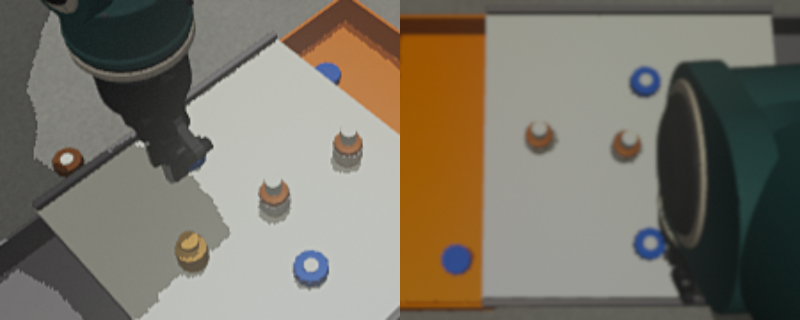

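Cap B has moved with the fingers to (650,243) in the top crop and sits in the cradle. Continue.

>>> carry_out --pt "0 0 0 -10 2 0 0.58" --pt "0 0 0 -22 2 0 0.58" --pt "0 0 0 -34 2 0 0.58" --pt "0 0 0 -46 2 0 0.58" --pt "0 0 0 -58 2 0 0.58"

```text
time_s: 7.0
tool_pos: [0.4711, -0.05, 0.0653]
tcp_rot: [-1.247, 1.148, -1.148]
contact_force: [-0.6, -0.5, -0.2]
finger_gap: 0.018
```

>>> carry_out --pt "0 0 0 -12 0 0 0.58" --pt "0 0 0 -24 0 0 0.58" --pt "0 0 0 -36 0 0 0.58" --pt "0 0 0 -48 0 0 0.58" --pt "0 0 0 -60 0 0 0.58"

```text
time_s: 7.5
tool_pos: [0.4662, 0.0096, 0.0653]
tcp_rot: [-1.247, 1.148, -1.148]
contact_force: [-0.3, 0.4, 0.7]
finger_gap: 0.0181
```

```bash
python3 -c "
from h import *
plan(-.0985,.15,.0645)
from plant import ctrl
d=[ctrl.snapshot(n)['color'][:,:,::-1] for n in('scene','top')]
o=np.hstack([cv2.resize(d[0][120:300,120:345],(400,320)),cv2.resize(d[1][105:295,200:438],(400,320))]);cv2.imwrite('pics/p6.png',o)"
```

```text
t 7.5 deck now [-0.0961  0.0822] z 0.0653 gap 0.018127276365122937 F [-0.3  0.4  0.7]
turn deg [-0.   -0.24 -0.  ] shift mm [-67.8   0.8  -2.7]
```

View pics/p6.png

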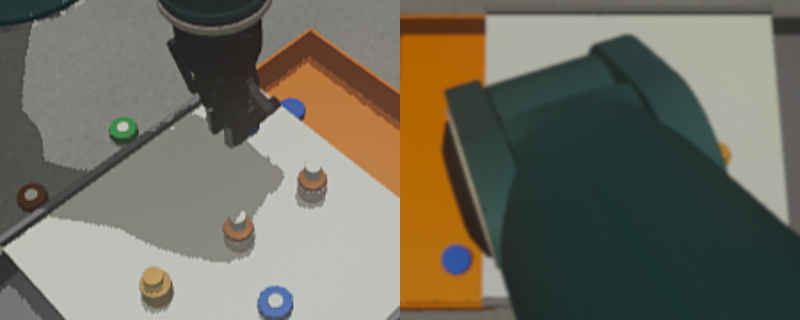

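>>> carry_out --pt "0 0 0 -12 0 0 0.58" --pt "0 0 0 -25 0 0 0.58" --pt "0 0 0 -38 0 0 0.58" --pt "0 0 0 -52 0 0 0.58" --pt "0 0 0 -66 0 0 0.58"

```text
time_s: 8.1
tool_pos: [0.4606, 0.0757, 0.0653]
tcp_rot: [-1.247, 1.148, -1.148]
contact_force: [0.0, -0.0, -0.4]
finger_gap: 0.018
```

>>> carry_out --pt "0 0 0 -2 0 0 0.58" --pt "0 0 0 0 -20 0 0.58" --pt "0 0 0 0 -50 0 0.58" --pt "0 0 0 0 -80 0 0.58" --pt "0 0 0 40 -90 0 0.58"

```text
time_s: 8.6
tool_pos: [0.4651, 0.0379, 0.1581]
tcp_rot: [-1.246, 1.142, -1.145]
contact_force: [0.9, -1.3, -0.3]
finger_gap: 0.018
```

```bash
python3 -c "
from h import *
plan(.070,-.06,.15)
from plant import ctrl
d=[ctrl.snapshot(n)['color'][:,:,::-1] for n in('scene','top')]
o=np.hstack([cv2.resize(d[0][120:300,120:345],(400,320)),cv2.resize(d[1][105:295,180:418],(400,320))]);cv2.imwrite('pics/p7.png',o)"
```

```text
t 8.6 deck now [-0.0947  0.1105] z 0.1581 gap 0.01796395800346642 F [ 0.9 -1.3 -0.3]
turn deg [-0.23  0.11 -0.06] shift mm [170.8   8.6 164.3]
```

View pics/p7.png

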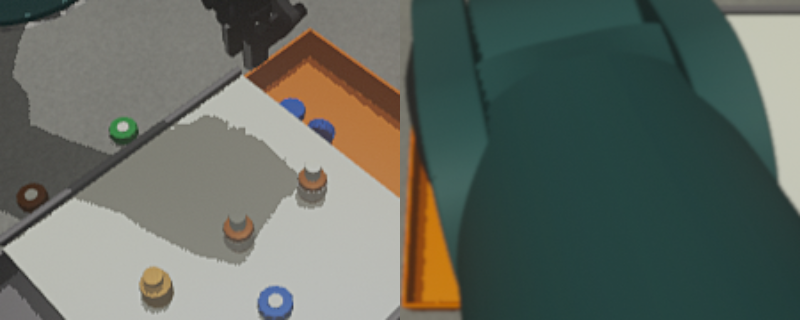

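Two caps are in the bin, at (291,108) and (321,131). Now cap C, crossing high over the vials.

>>> carry_out --pt "0 0 0 30 -12 20 0.58" --pt "0 0 0 60 -15 55 0.58" --pt "0 0 0 95 -15 90 0.58" --pt "0 0 0 130 -15 128 0.58" --pt "0 0 0 165 -12 162 0.58"

```text
time_s: 9.2
tool_pos: [0.6401, -0.1178, 0.1671]
tcp_rot: [-1.247, 1.149, -1.149]
contact_force: [1.3, 0.3, 0.8]
finger_gap: 0.0178
```

>>> carry_out --pt "0 0 0 0 0 0 0.58" --pt "0 0 0 0 0 0 0.58"

```text
time_s: 9.4
tool_pos: [0.6386, -0.1168, 0.166]
tcp_rot: [-1.247, 1.151, -1.148]
contact_force: [0.2, 0.7, -1.1]
finger_gap: 0.0181
```

```bash
python3 -c "
from h import *
plan(.070,-.053,.0645)"
```

```text
t 9.4 deck now [ 0.0648 -0.0586] z 0.166 gap 0.01806118602391662 F [ 0.2  0.7 -1.1]
turn deg [ 0.09 -0.32 -0.05] shift mm [ -5.5 101.5   5.4]
```

>>> carry_out --pt "0 0 0 -1 20 5 0.58" --pt "0 0 0 -1 50 5 0.58" --pt "0 0 0 -1 75 5 0.58" --pt "0 0 0 -1 88 5 0.58" --pt "0 0 0 -1 88 5 0.58"

```text
time_s: 9.9
tool_pos: [0.6424, -0.1141, 0.0777]
tcp_rot: [-1.249, 1.15, -1.146]
contact_force: [-0.6, -0.9, 0.3]
finger_gap: 0.0178
```

```bash
python3 -c "
from h import *
plan(.070,-.05,.0645)
from plant import ctrl
d=[ctrl.snapshot(n)['color'][:,:,::-1] for n in('scene','top')]
o=np.hstack([cv2.resize(d[0][140:320,150:375],(400,320)),cv2.resize(d[1][105:295,200:438],(400,320))]);cv2.imwrite('pics/p8.png',o)"
```

```text
t 9.9 deck now [ 0.0688 -0.0562] z 0.0777 gap 0.017848595105440797 F [-0.6 -0.9  0.3]
turn deg [ 0.15 -0.19 -0.05] shift mm [-6.2 13.2  1.2]
```

View pics/p8.png

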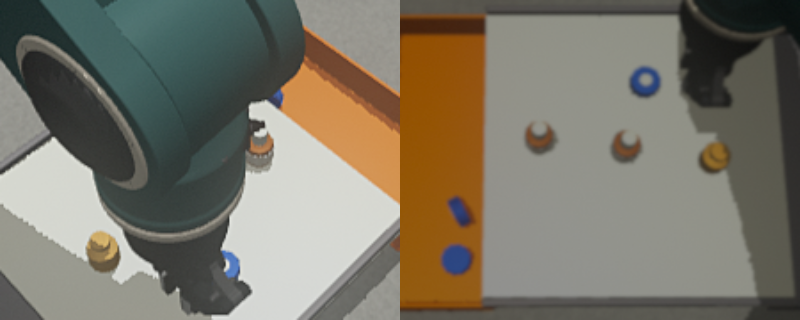

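Top crop: cap B is standing on edge in the bin at (459,211), which is low enough. The fingers at (705,90) are behind cap C at (645,81). Lower and push.

>>> carry_out --pt "0 0 0 0 8 0 0.58" --pt "0 0 0 0 14 0 0.58" --pt "0 0 0 -6 14 0 0.58" --pt "0 0 0 -12 14 0 0.58" --pt "0 0 0 -18 14 0 0.58"

```text
time_s: 10.5
tool_pos: [0.6422, -0.0961, 0.0656]
tcp_rot: [-1.247, 1.148, -1.148]
contact_force: [1.3, 0.3, -0.1]
finger_gap: 0.0176
```

>>> carry_out --pt "0 0 0 -8 1 0 0.58" --pt "0 0 0 -17 1 0 0.58" --pt "0 0 0 -27 1 0 0.58" --pt "0 0 0 -37 1 0 0.58" --pt "0 0 0 -47 1 0 0.58"

```text
time_s: 11.0
tool_pos: [0.6382, -0.049, 0.0644]
tcp_rot: [-1.247, 1.148, -1.148]
contact_force: [0.5, 0.0, 0.5]
finger_gap: 0.0179
```

```bash
python3 -c "
from h import *
plan(.070,.15,.0645)
from plant import ctrl
d=[ctrl.snapshot(n)['color'][:,:,::-1] for n in('scene','top')]
o=np.hstack([cv2.resize(d[0][140:320,150:375],(400,320)),cv2.resize(d[1][105:295,200:438],(400,320))]);cv2.imwrite('pics/p9.png',o)"
```

```text
t 11.0 deck now [0.0703 0.009 ] z 0.0644 gap 0.017890941217251224 F [0.5 0.  0.5]
turn deg [-0.   -0.22 -0.01] shift mm [-1.41e+02 -1.00e-01 -8.00e-01]
```

View pics/p9.png

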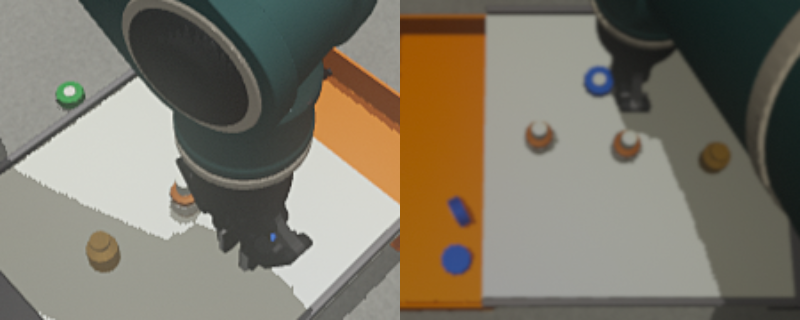

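Cap C is cradled at (600,80), and the vials are untouched. Continue.

>>> carry_out --pt "0 0 0 -12 0 0 0.58" --pt "0 0 0 -24 0 0 0.58" --pt "0 0 0 -36 0 0 0.58" --pt "0 0 0 -48 0 0 0.58" --pt "0 0 0 -60 0 0 0.58"

```text
time_s: 11.6
tool_pos: [0.6332, 0.011, 0.0643]
tcp_rot: [-1.247, 1.148, -1.148]
contact_force: [-0.0, -0.2, 0.3]
finger_gap: 0.0181
```

>>> carry_out --pt "0 0 0 -12 0 0 0.58" --pt "0 0 0 -24 0 0 0.58" --pt "0 0 0 -36 0 0 0.58" --pt "0 0 0 -48 0 0 0.58" --pt "0 0 0 -60 0 0 0.58"

```text
time_s: 12.1
tool_pos: [0.6283, 0.0705, 0.0643]
tcp_rot: [-1.247, 1.149, -1.148]
contact_force: [0.6, -0.5, -0.1]
finger_gap: 0.0175
```

>>> carry_out --pt "0 0 0 -11 0 0 0.58" --pt "0 0 0 -22 0 0 0.58" --pt "0 0 0 -22 0 0 0.58" --pt "0 0 0 -22 -20 0 0.58" --pt "0 0 0 -22 -50 0 0.58"

```text
time_s: 12.6
tool_pos: [0.6257, 0.0908, 0.1134]
tcp_rot: [-1.249, 1.151, -1.147]
contact_force: [0.2, 0.1, -0.4]
finger_gap: 0.0178
```

```bash
python3 -c "
from h import *
plan(.070,.15,.2)
from plant import ctrl
d=[ctrl.snapshot(n)['color'][:,:,::-1] for n in('scene','top')]
o=np.hstack([cv2.resize(d[0][100:320,150:425],(400,320)),cv2.resize(d[1][105:295,180:418],(400,320))]);cv2.imwrite('pics/p10.png',o)"
```

```text
t 12.6 deck now [0.0698 0.1493] z 0.1134 gap 0.01777122359142275 F [ 0.2  0.1 -0.4]
turn deg [ 0.18 -0.26  0.01] shift mm [ -0.7 -86.6  -0.1]
```

View pics/p10.png

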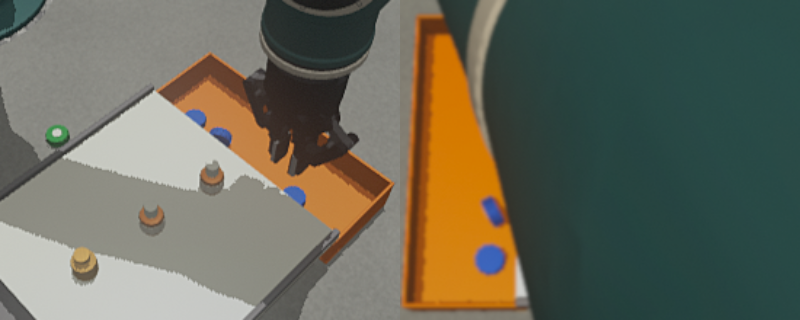

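All three caps are visible in the orange bin. Raise the arm and move clear for a last check.

>>> carry_out --pt "0 0 0 0 -40 0 0.58" --pt "0 0 0 -20 -80 0 0.58" --pt "0 0 0 -60 -90 0 0.58" --pt "0 0 0 -105 -90 0 0.58" --pt "0 0 0 -150 -90 0 0.58"

```text
time_s: 13.2
tool_pos: [0.6145, 0.2416, 0.2048]
tcp_rot: [-1.246, 1.149, -1.15]
contact_force: [-0.0, -0.4, -0.8]
finger_gap: 0.0178
```

>>> carry_out --pt "0 0 0 -40 0 0 0.58" --pt "0 0 0 -80 0 0 0.58" --pt "0 0 0 -120 0 0 0.58" --pt "0 0 0 -120 0 0 0.58" --pt "0 0 0 -120 0 0 0.58"

```text
time_s: 13.7
tool_pos: [0.6042, 0.361, 0.2036]
tcp_rot: [-1.248, 1.148, -1.147]
contact_force: [0.1, -0.9, 0.2]
finger_gap: 0.0181
```

```bash
python3 -c "
from h import *
from plant import ctrl
D={n:ctrl.snapshot(n) for n in('scene','top')}
for n,d in D.items():
    hsv=cv2.cvtColor(d['color'],cv2.COLOR_RGB2HSV);h,s,v=cv2.split(hsv)
    for u,v_,a in caps(d): print(n,'cap',round(u),round(v_),a,w2d(ray(d,u,v_,.017)).round(3))
    for c,a,m in blobs((h<22)&(s>70)&(v>60),20):
        if a<300: print(n,'amber',c.round(1),a,ray(d,*c,.08).round(4))
d=[D[n]['color'][:,:,::-1] for n in('scene','top')]
o=np.hstack([cv2.resize(d[0][100:320,100:375],(400,320)),cv2.resize(d[1][105:295,180:418],(400,320))]);cv2.imwrite('pics/p11.png',o)"
```

```text
scene cap 541 29 2217 [0.01  1.023]
scene cap 544 124 99 [0.182 0.695]
scene cap 285 180 85 [-0.102  0.184]
scene cap 355 235 74 [0.076 0.183]
scene amber [520.   16.4] 85 [0.4635 0.8546 0.08  ]
scene amber [295.5 221.4] 112 [0.5707 0.0324 0.08  ]
scene amber [137.2 229.6] 140 [ 0.4165 -0.1792  0.08  ]
scene amber [254.  249.1] 113 [ 0.5688 -0.0539  0.08  ]
scene amber [206.7 278.7] 232 [ 0.564  -0.1419  0.08  ]
top amber [226.6 115. ] 252 [0.6874 0.1366 0.08  ]
top amber [390.3 193.5] 91 [ 0.5705 -0.1472  0.08  ]
```

View pics/p11.png

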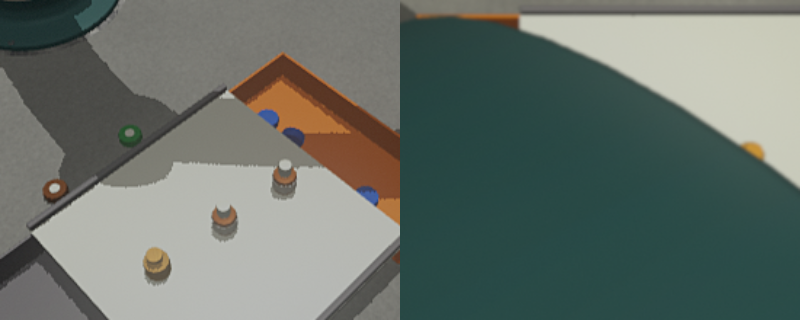

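```bash
python3 -c "
from plant import ctrl
print(ctrl.finish_job())"
```

```text
the job is handed in; nothing more can be done
None
```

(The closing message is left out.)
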